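# Top up the screw-lid sugar jar to the red band

## Task

Unscrew the sugar jar's lid all the way and swing it aside on its arm, then drop sugar rounds flat into the jar, one on another, until the top of the stack is level with the red band: within the band, neither below nor above it. Then swing the lid back over the jar and screw it fully home. Leave the spare rounds on the counter, and do not knock over or shift the vase, cup, incense box, tongs, saucers or spoon.

Things in the scene. Friction and masses are not known exactly. Their poses are not given: they have to be found in the camera images.
- jar: Sugar jar fixed to the counter: a straight round glass tube, 60 mm outside, 52 mm inside, rim 94 mm over the counter, inner floor 8 mm over the counter. Origin: centre of its underside on the counter, z up along the tube's axis. A steel post stands 75 mm from the tube's axis in the jar's own +y direction; it carries the lid arm. The jar turns about z from start to start.
- jar_floor (a point): Centre of the jar's inner floor; axes as the jar's.
- jar_mouth (a point): Centre of the jar's open rim, 94 mm over the counter; axes as the jar's.
- swing_post (a point): Point on the vertical hinge axis of the lid arm, at the height of the arm (113 mm over the counter); axes as the jar's.
- lid_arm (a joint): Angle of the lid arm about its post (rad). 0: the lid is right over the jar's mouth, against a stop; grows anticlockwise seen from above, to 1.9 (lid swung well aside, stop). It stays where it is left; about 1 N at the pin moves it. The arm is a flat steel bar, 14 mm wide and 6 mm thick, its top 116 mm over the counter. While the lid is screwed down, its plug sits in the glass and blocks the arm.
- swing_pin (a point): Grip point on the black upright pin on the arm's tail, 55 mm from the post on the side away from the lid (lid arm at 0: in the jar's +y direction). Pin: 12 mm round, from the arm up to 140 mm over the counter; this point lies 130 mm over the counter. Drag or push it round the post to swing the arm.
- lid_screw (a joint): Turn of the screw lid in its arm (rad). 0: screwed fully home, stop; grows anticlockwise seen from above (unscrewing) to 2.8, stop. The lid rises 2.5 mm per radian. From about 2.0 its plug (40 mm across, 5 mm deep) is clear of the glass and the arm can swing. It stays where it is left; turning takes about 0.06 N m.
- lid_knob (a point): Middle of the round blue-grey knob on the white lid, on the screw axis, 75 mm from the post: 40 mm across, 20 mm high. With the lid home the knob reaches from 119 to 139 mm over the counter and this point lies at 129 mm; it rises with the lid and swings with the arm. Below the arm hangs the lid disc, 68 mm across.
- band_mid (a point): Middle of the red level band round the jar's glass: 16 mm tall, so it reaches 8 mm above and below this point. Its height differs from start to start (44 to 70 mm over the jar's inner floor); it is not to be moved.
- round0: Hard sugar round: a flat brown disc with a pale centre, 40 mm across and 16 mm thick, about 30 g, lying flat on the counter at the start. Origin: its middle; z is its round axis (up or down when it lies flat). 4 to 6 of the six are there; an absent one reads None.
- round1: Hard sugar round: a flat brown disc with a pale centre, 40 mm across and 16 mm thick, about 30 g, lying flat on the counter at the start. Origin: its middle; z is its round axis (up or down when it lies flat). 4 to 6 of the six are there; an absent one reads None.
- round2: Hard sugar round: a flat brown disc with a pale centre, 40 mm across and 16 mm thick, about 30 g, lying flat on the counter at the start. Origin: its middle; z is its round axis (up or down when it lies flat). 4 to 6 of the six are there; an absent one reads None.
- round3: Hard sugar round: a flat brown disc with a pale centre, 40 mm across and 16 mm thick, about 30 g, lying flat on the counter at the start. Origin: its middle; z is its round axis (up or down when it lies flat). 4 to 6 of the six are there; an absent one reads None.
- round4: Hard sugar round: a flat brown disc with a pale centre, 40 mm across and 16 mm thick, about 30 g, lying flat on the counter at the start. Origin: its middle; z is its round axis (up or down when it lies flat). 4 to 6 of the six are there; an absent one reads None.
- round5: Hard sugar round: a flat brown disc with a pale centre, 40 mm across and 16 mm thick, about 30 g, lying flat on the counter at the start. Origin: its middle; z is its round axis (up or down when it lies flat). 4 to 6 of the six are there; an absent one reads None.
- vase: Bystander: short green glass vase, 60 mm across, 66 mm high, standing among the rounds; origin under its centre.
- cup: Bystander: small blue cup, 60 mm across, 55 mm high, standing among the rounds; origin under its centre.
- incense_box: Bystander: wooden incense box, 230 x 50 x 36 mm, long along its x; origin under its centre.
- tongs: Bystander: small steel tongs lying flat, 145 mm long along its x, 12 mm high; origin under the middle.
- saucers: Bystander: stack of white saucers, 136 mm across, 35 mm high; origin under its centre.
- spoon: Bystander: steel spoon lying flat, 150 mm long.
Things that resemble listed ones, but are neither listed nor needed, are in the scene too. Leave any black look-alike of the round5 alone. What is shaped like the round1 but pink is not meant.

How it is judged (in metres and radians):
On the way, in this order (a step that is already met when the one before it is completed fails the run):
1. the lid is unscrewed (value of joint lid_screw above 2.2 rad and value of joint lid_arm below 0.15 rad), for 0.1 s.
2. the lid is swung aside, clear of the mouth (value of joint lid_screw above 1.9 rad and value of joint lid_arm above 1.1 rad), for 0.2 s.
3. the stack's top is level with the red band (((horizontal distance between round0 and jar_floor below 0.022 m and z of round0 in the frame of jar_floor below 0.09 m and (angle between round0's own z axis and vertical below 0.25 rad or angle between round0's own z axis and vertical above 2.89 rad) and z of round0 in the frame of band_mid between -0.019 and 0.003 m and linear speed of round0 below 0.03 m/s) or (horizontal distance between round1 and jar_floor below 0.022 m and z of round1 in the frame of jar_floor below 0.09 m and (angle between round1's own z axis and vertical below 0.25 rad or angle between round1's own z axis and vertical above 2.89 rad) and z of round1 in the frame of band_mid between -0.019 and 0.003 m and linear speed of round1 below 0.03 m/s) or (horizontal distance between round2 and jar_floor below 0.022 m and z of round2 in the frame of jar_floor below 0.09 m and (angle between round2's own z axis and vertical below 0.25 rad or angle between round2's own z axis and vertical above 2.89 rad) and z of round2 in the frame of band_mid between -0.019 and 0.003 m and linear speed of round2 below 0.03 m/s) or (horizontal distance between round3 and jar_floor below 0.022 m and z of round3 in the frame of jar_floor below 0.09 m and (angle between round3's own z axis and vertical below 0.25 rad or angle between round3's own z axis and vertical above 2.89 rad) and z of round3 in the frame of band_mid between -0.019 and 0.003 m and linear speed of round3 below 0.03 m/s) or (horizontal distance between round4 and jar_floor below 0.022 m and z of round4 in the frame of jar_floor below 0.09 m and (angle between round4's own z axis and vertical below 0.25 rad or angle between round4's own z axis and vertical above 2.89 rad) and z of round4 in the frame of band_mid between -0.019 and 0.003 m and linear speed of round4 below 0.03 m/s) or (horizontal distance between round5 and jar_floor below 0.022 m and z of round5 in the frame of jar_floor below 0.09 m and (angle between round5's own z axis and vertical below 0.25 rad or angle between round5's own z axis and vertical above 2.89 rad) and z of round5 in the frame of band_mid between -0.019 and 0.003 m and linear speed of round5 below 0.03 m/s)) and ((horizontal distance between round0 and jar_floor below 0.022 m and z of round0 in the frame of jar_floor below 0.09 m and (angle between round0's own z axis and vertical below 0.25 rad or angle between round0's own z axis and vertical above 2.89 rad) and z of round0 in the frame of band_mid below 0.003 m) or (horizontal distance between round0 and jar_floor above 0.04 m and height (world z) of round0 between -0.01 and 0.03 m)) and ((horizontal distance between round1 and jar_floor below 0.022 m and z of round1 in the frame of jar_floor below 0.09 m and (angle between round1's own z axis and vertical below 0.25 rad or angle between round1's own z axis and vertical above 2.89 rad) and z of round1 in the frame of band_mid below 0.003 m) or (horizontal distance between round1 and jar_floor above 0.04 m and height (world z) of round1 between -0.01 and 0.03 m)) and ((horizontal distance between round2 and jar_floor below 0.022 m and z of round2 in the frame of jar_floor below 0.09 m and (angle between round2's own z axis and vertical below 0.25 rad or angle between round2's own z axis and vertical above 2.89 rad) and z of round2 in the frame of band_mid below 0.003 m) or (horizontal distance between round2 and jar_floor above 0.04 m and height (world z) of round2 between -0.01 and 0.03 m)) and ((horizontal distance between round3 and jar_floor below 0.022 m and z of round3 in the frame of jar_floor below 0.09 m and (angle between round3's own z axis and vertical below 0.25 rad or angle between round3's own z axis and vertical above 2.89 rad) and z of round3 in the frame of band_mid below 0.003 m) or (horizontal distance between round3 and jar_floor above 0.04 m and height (world z) of round3 between -0.01 and 0.03 m)) and ((horizontal distance between round4 and jar_floor below 0.022 m and z of round4 in the frame of jar_floor below 0.09 m and (angle between round4's own z axis and vertical below 0.25 rad or angle between round4's own z axis and vertical above 2.89 rad) and z of round4 in the frame of band_mid below 0.003 m) or (horizontal distance between round4 and jar_floor above 0.04 m and height (world z) of round4 between -0.01 and 0.03 m)) and ((horizontal distance between round5 and jar_floor below 0.022 m and z of round5 in the frame of jar_floor below 0.09 m and (angle between round5's own z axis and vertical below 0.25 rad or angle between round5's own z axis and vertical above 2.89 rad) and z of round5 in the frame of band_mid below 0.003 m) or (horizontal distance between round5 and jar_floor above 0.04 m and height (world z) of round5 between -0.01 and 0.03 m))), for 0.2 s.
4. the lid is swung back over the jar (all of step 3 and value of joint lid_arm below 0.07 rad), for 0.2 s.
At the end, for the whole second after the job is handed in: The lid is over the jar (arm within 0.07 rad of its stop) and screwed home (within 0.25 rad); every round in the jar lies flat, the top face of the uppermost one is within the 16 mm red band (3 mm grace either way), and all other rounds lie on the counter (all of step 4 and value of joint lid_screw below 0.25 rad); the robot touches nothing.
It fails at once if a bystander is shifted by more than 50 mm or tipped over (distance of any of vase, cup, incense_box, tongs, saucers, spoon from where it was at the start of the episode above 0.05 m or angle between any of vase, cup's own z axis and vertical above 0.6 rad).
Of round0, round1, round2, round3, round4, round5 only 4 to 6 are there at a start; the rules pass over those that are not, and their reading is None.
At some moment in a run one of round0, round1, round2, round3, round4, round5 may be knocked a few centimetres aside while the robot is not near it.
Once in a run the grip may slacken for a moment while it holds something.
It also fails if it takes over 208 s, if anything falls off the work surface, if the arm or the gripper's body presses on something with over 40 N, if the wrist force passes 120 N, or if a joint passes its speed limit or range.

## Robot

A 6-joint arm with a two-finger parallel gripper is mounted at the origin on the work surface. World frame = base frame: x ahead of the robot, y to its left, z up, the work surface at z = 0. Lengths are in mm, angles in rad, forces in N, time in s.
With the tool pointing down it reaches from about 350 to 975 mm from the base axis. Payload 7.1 kg.
Tool frame: the origin (TCP) lies on the front face of the gripper's body, between the roots of the fingers; the fingertips stand 80 mm ahead of it and the grasp point (between the pads) lies 61 mm ahead of it (env.tips_ahead is the distance from the TCP to the fingertips, in mm); z points along the fingers, y is the direction in which the jaws open and shut (so a half turn about z gives the same grasp; the last joint's range is limited). The gripper opens to 88 mm and grips with 3 to 60 N. Pads are 20 mm wide; open, the fingers measure 115 mm over their backs; the gripper's body (75 mm by 178 mm) begins 61 mm behind the grasp point.
Start: joints at [-1.12, 0.423, 1.63, -0, 1.089, -0.019], TCP at [282.957, -557.262, 302.675] pointing down, gripper open.
Joint ranges: [-3, 3], [-0.9, 2.11], [0.09, 2.58], [-1.31, 4.45], [0.11, 2.69], [-2.54, 2.54]. Speed limits (rad/s): [2.39, 2.39, 3.01, 3.14, 3.14, 3.14].

## Interface

Orientations are given as a unit quaternion [x, y, z, w].
In Python, from station import env, set_gripper, viewer, workorder gives the robot as it stands. Calls block until the motion is done:
- env.reach(position, orientation): joint-space move of the TCP to a pose.
- env.move_l(position, rot=None, rate=150, f_stop=None): straight line of the TCP; rot=None keeps the orientation; rate is the mean speed in mm/s. With f_stop (N) it stops when the force on the tool has changed by that much, and returns True; else False.
- env.move_joints(angles): joint-space move.
- set_gripper(opening): finger opening in mm; the grip force is fixed at half the most; returns when the fingers have stopped.
- env.hold(seconds).
- env.ik(position, orientation): joint angles nearest the present ones, or None.
- env.read_state(): the state.
- viewer.camera(name): name is "side" or "top" or "wrist"; returns the picture (384x512x3 uint8, blue, green, red); there is no depth.
- viewer.camera_params(name): a dict with "fx", "fy", "cx", "cy" (pixels), "pose" (4x4, takes a point from camera to world coordinates); the wrist camera has in their place "tool_from_camera" (4x4, takes a point from camera to tool coordinates, whose origin is the TCP and whose axes are the flange's). Camera axes: x right, y up, looking along -z (the intrinsics and any distortion apply to the point x, -y, -z); pixel columns grow to the right and rows downward; lengths in mm; the calibration is good to about 2 mm. The wrist camera is an equidistant fisheye: a pixel r from the principal point sees the ray r / f radians off the axis. A picture is of the moment at which its call begins: read the wrist's pose just before it. camera_params takes no time and is no camera call.
A pose or a line that the arm cannot do raises env.IKError and nothing moves.
- workorder.sign_off(): hands the job in, once; it reports no verdict.
The state is a dict: "time_s": time; "qpos": joint angles; "dq": joint speeds; "tau": joint torques, N m; "tool_pos": TCP position; "orientation": TCP orientation; "force": force on the tool from outside, world axes, zero at the start; "wrist_torque": the same for the moment, N m; "width": finger opening in mm.
Only numpy, scipy, OpenCV 4.12 (cv2) and the standard library are available. Lean on these libraries where they do the work, as an engineer would, in place of code of your own. Each camera call takes 0.05 s, during which the arm holds its last target.

## Working session

There is one attempt and no reset: what is moved stays moved. The work goes in short steps, each a Python script; the robot and the scene stay as the last script left them, time stands still between calls to the robot, and variables do not carry over. Pictures are saved under pics/ and viewed, and the job is handed in when it is done.

```bash
ls; mkdir -p pics; python3 - <<'E'
from station import env, set_gripper, viewer, workorder
import cv2
s=env.read_state();print(s)
for n in ("side","top","wrist"):
    cv2.imwrite(f"pics/{n}0.png",viewer.camera(n));print(n,viewer.camera_params(n))
E
```

```text
pics
{'time_s': 0.0, 'qpos': array([-1.12000209e+00,  4.23834477e-01,  1.63068896e+00, -8.31420890e-06,
        1.08860964e+00, -1.89791919e-02]), 'dq': array([ 0.00063372,  0.00222164, -0.00118559,  0.00078492,  0.00011764,
        0.00118186]), 'tau': array([ 9.03591317e-04, -5.44632018e+01, -2.73662317e+01,  6.44252216e-02,
        2.29978259e-02, -1.34301322e-04]), 'tool_pos': array([ 282.76973762, -556.88303485,  301.90599334]), 'orientation': array([ 9.72539975e-01,  2.32734620e-01, -1.68601142e-04, -7.51538081e-04]), 'force': array([-0.31658739,  0.18789382,  0.46258352]), 'wrist_torque': array([ 0.02861152,  0.05643053, -0.02934501]), 'width': 87.88515582780882}
side {'fx': 360.11098557328023, 'fy': 360.11098557328023, 'cx': 258.01496166606, 'cy': 185.49431615246226, 'pose': array([[ 9.98175041e-01,  3.20991596e-02, -5.11491085e-02,
         5.01108317e+02],
       [-5.96451476e-02,  6.56428352e-01, -7.52026778e-01,
        -8.13563914e+02],
       [ 9.43629742e-03,  7.53705156e-01,  6.57144956e-01,
         7.91097326e+02],
       [ 0.00000000e+00,  0.00000000e+00,  0.000000
[... 261 characters left out ...]
-3.12180883e-02, -4.60771846e-03,
        -1.18095987e+01],
       [-9.36199663e-03,  1.53908217e-01,  9.88040796e-01,
         1.43235508e+03],
       [ 0.00000000e+00,  0.00000000e+00,  0.00000000e+00,
         1.00000000e+00]])}
wrist {'fx': 297.3186396354542, 'fy': 297.3186396354542, 'cx': 253.4773578592313, 'cy': 193.1375681810497, 'tool_from_camera': array([[-8.38358552e-04,  9.53263720e-01,  3.02138341e-01,
         8.37727732e+01],
       [ 9.99999646e-01,  7.76382669e-04,  3.25217989e-04,
        -7.09945445e-01],
       [ 7.54435389e-05,  3.02138506e-01, -9.53264033e-01,
        -8.07348868e+01],
       [ 0.00000000e+00,  0.00000000e+00,  0.00000000e+00,
         1.00000000e+00]])}
```

```bash
python3 - <<'E'
import cv2
for n in ("side0","top0"):
    i=cv2.imread(f"pics/{n}.png");cv2.imwrite(f"pics/{n}b.png",cv2.resize(i,(800,600),interpolation=cv2.INTER_CUBIC))
E
```

```text
(no output)
```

View pics/side0b.png

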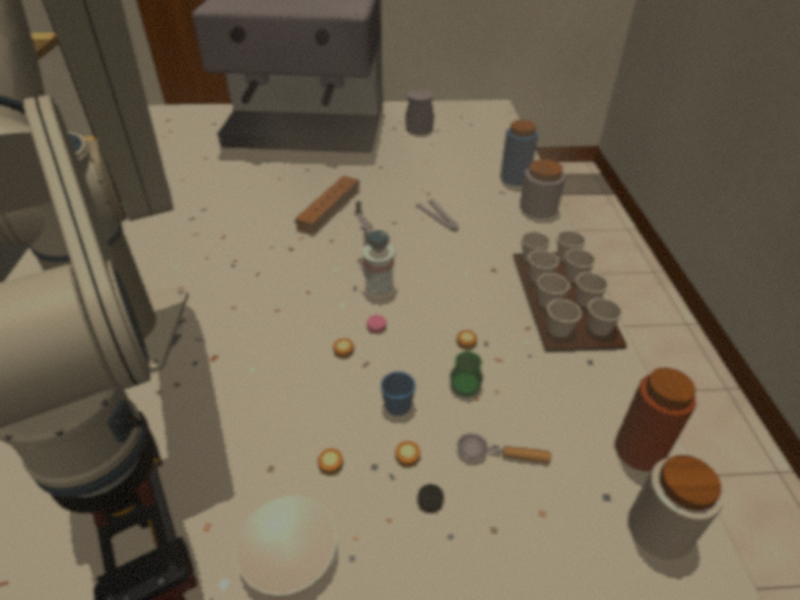

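View pics/top0b.png

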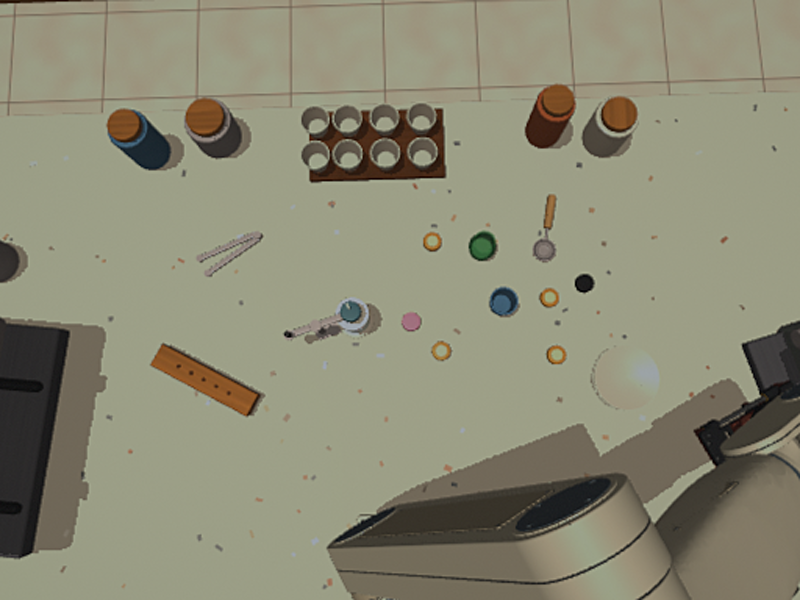

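View pics/wrist0.png

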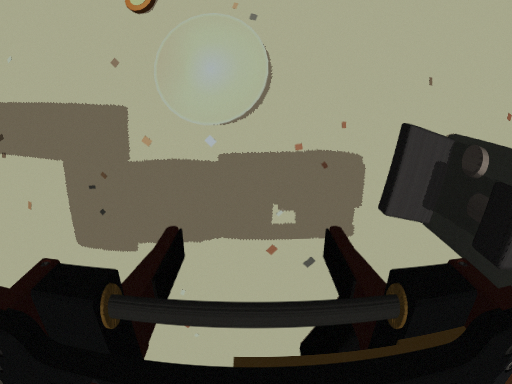

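Four brown/pale rounds show: top view (432,242), (549,298), (556,355), (441,351). The black (584,283) and pink (411,321) discs are decoys. The jar is at (352,313) with its pin at (290,334), and the side view shows the same layout. Next I'll localize them.

```bash
cat > h.py <<'E'
import numpy as np, cv2
from station import env, set_gripper, viewer, workorder
from scipy.spatial.transform import Rotation as R
def Q(yaw):  # tool down; tool x axis at world angle yaw
    c,s=np.cos(yaw),np.sin(yaw)
    return R.from_matrix(np.array([[c,s,0],[s,-c,0],[0,0,-1.]])).as_quat()
def snap(n,name=None):
    st=env.read_state(); im=viewer.camera(n)
    if name: cv2.imwrite(f"pics/{name}.png",im)
    p=dict(viewer.camera_params(n))
    if n=='wrist':
        T=np.eye(4);T[:3,:3]=R.from_quat(st['orientation']).as_matrix();T[:3,3]=st['tool_pos']
        p['pose']=T@p['tool_from_camera']; p['fish']=True
    return im,p
def ray(p,u,v):
    a=(u-p['cx'])/p['fx'];b=(v-p['cy'])/p['fy']
    if p.get('fish'):
        th=np.hypot(a,b);k=np.sin(th)/th if th>1e-9 else 1
        d=np.array([a*k,-b*k,-np.cos(th)])
    else: d=np.array([a,-b,-1.])
    return p['pose'][:3,3],p['pose'][:3,:3]@d
def onz(p,u,v,z):
    o,d=ray(p,u,v);return o+d*(z-o[2])/d[2]
def proj(p,X):
    c=np.linalg.inv(p['pose'])@np.r_[X,1];x,y,z=c[0],-c[1],-c[2]
    if p.get('fish'):
        r=np.hypot(x,y);th=np.arctan2(r,z);k=th/r if r>1e-9 else 1/z
        return np.array([p['cx']+p['fx']*x*k,p['cy']+p['fy']*y*k])
    return np.array([p['cx']+p['fx']*x/z,p['cy']+p['fy']*y/z])
def blobs(im,lo,hi,amin=20):
    m=cv2.inRange(cv2.cvtColor(im,cv2.COLOR_BGR2HSV),lo,hi)
    m=cv2.morphologyEx(m,cv2.MORPH_CLOSE,np.ones((5,5)))
    n,l,s,c=cv2.connectedComponentsWithStats(m)
    return [(c[i],s[i]) for i in range(1,n) if s[i][4]>=amin]
E
python3 - <<'E'
from h import *
im=cv2.imread('pics/top0.png');p=viewer.camera_params('top')
np.set_printoptions(precision=1,suppress=True)
hsv=cv2.cvtColor(im,cv2.COLOR_BGR2HSV)
for n,(u,v) in dict(r=(432,242),jarlid=(337,316),knob=(351,312),pin=(289,334),vase=(482,246),cup=(503,302),pink=(411,321),rring=(441,343)).items():
    z={'pin':140,'knob':139,'jarlid':112,'vase':66,'cup':55}.get(n,16)
    print(n,hsv[int(v*.64),int(u*.64)],onz(p,u*.64,v*.64,z))
for c,s in blobs(im,(8,90,120),(30,255,255),15): print(c,s[2:],onz(p,*c,16))
i=cv2.imread('pics/top0.png')[180:230,170:260];cv2.imwrite('pics/jarcrop.png',cv2.resize(i,None,fx=8,fy=8,interpolation=cv2.INTER_CUBIC))
E
```

```text
r [ 35  65 164] [669.9 -66.7  16. ]
jarlid [ 12  38 148] [503.6 130.  112. ]
knob [ 93  77 100] [507.1  99.9 139. ]
pin [15 15 34] [468.  220.1 140. ]
vase [ 61 107 110] [ 646.3 -168.    66. ]
cup [102 113 113] [ 529.3 -206.9   55. ]
pink [171  77 159] [500.3 -16.1  16. ]
rring [ 17 196 152] [451.8 -77.7  16. ]
[355.8  65.1] [ 24  23 445] [ 980.1 -353.3   16. ]
[130.1  73.4] [ 23  23 398] [976.9 431.9  16. ]
[396.7  71.5] [ 21  20 330] [ 952.1 -493.    16. ]
[78.1 78.8] [ 21  19 294] [963.  612.6  16. ]
[351.8 134.4] [ 7 20 89] [ 732.7 -323.9   16. ]
[276.3 153.6] [12 11 76] [674.5 -66.2  16. ]
[351.5 189.6] [12 12 77] [ 543.9 -310.9   16. ]
[282.  223.9] [13 13 82] [437.5 -76.2  16. ]
[130.  242.7] [  68   45 1020] [391.4 422.7  16. ]
[356.1 226.6] [12 12 80] [ 421.3 -318.4   16. ]
```

View pics/jarcrop.png

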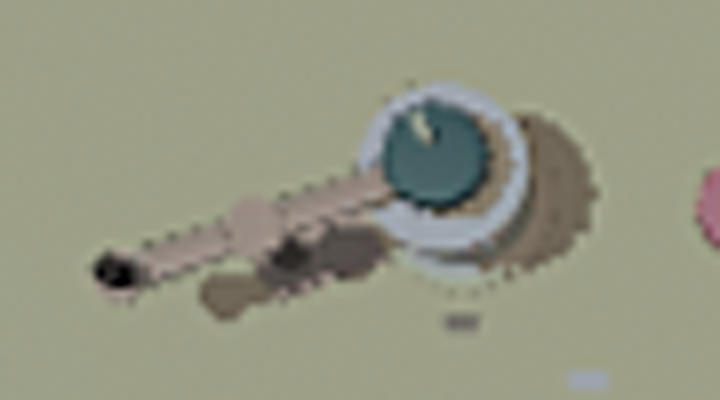

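```bash
python3 - <<'E'
from h import *
np.set_printoptions(precision=2,suppress=True)
env.reach([500,105,340],Q(1.76))
im,p=snap('wrist','w1'); print(env.read_state()['qpos'])
im,p=snap('side','s1')
cv2.imwrite('pics/s1c.png',cv2.resize(im[120:300,180:360],None,fx=3.3,fy=3.3,interpolation=cv2.INTER_CUBIC))
snap('top','t1')
print(env.read_state()['time_s'])
E
```

```text
[ 0.18  0.21  1.84 -0.    1.09 -0.01]
2.775
```

View pics/w1.png

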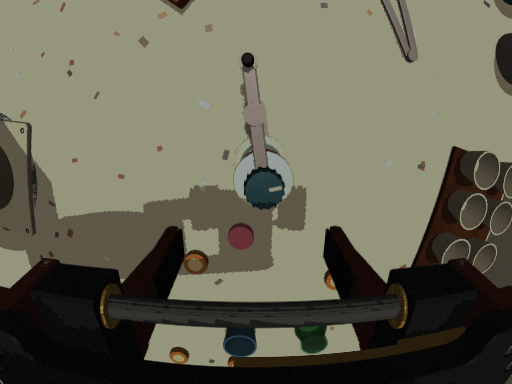

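View pics/t1.png

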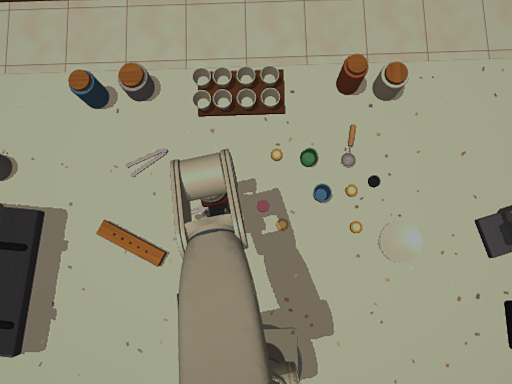

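View pics/s1c.png

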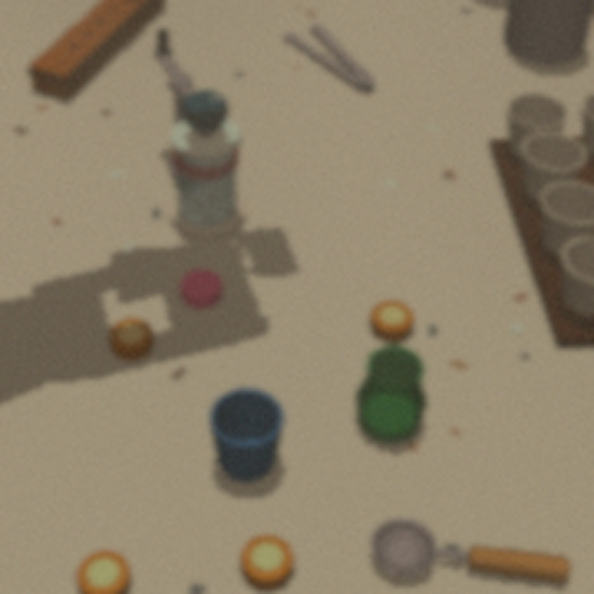

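Wrist view: knob at (264,188), post (255,113), pin (248,60). The red band is visible in the side crop at (205,163), just under the lid. There are exactly four rounds.

```bash
python3 - <<'E'
from h import *
np.set_printoptions(precision=1,suppress=True)
tp=viewer.camera_params('top')
_,p=snap('wrist')
im=cv2.imread('pics/w1.png')
# knob blob
m=cv2.inRange(cv2.cvtColor(im,cv2.COLOR_BGR2HSV),(85,60,30),(110,255,200));m[260:]=0
n,l,s,c=cv2.connectedComponentsWithStats(m)
for i in range(1,n):
    if s[i][4]>40: print(c[i],s[i],onz(p,*c[i],134))
bm=im.max(2);m=(bm<50).astype(np.uint8);m[100:]=0;m[:,:220]=0;m[:,280:]=0
n,l,s,c=cv2.connectedComponentsWithStats(m)
for i in range(1,n):
    if s[i][4]>40: print('pin',c[i],s[i],onz(p,*c[i],136))
print('post',onz(p,255,114,116))
t0=cv2.imread('pics/top0.png')
c=cv2.moments(cv2.inRange(cv2.cvtColor(t0,cv2.COLOR_BGR2HSV)[190:210,215:235],(85,60,30),(110,255,200)),True)
u,v=c['m10']/c['m00']+215,c['m01']/c['m00']+190
print('top knob',u,v,onz(tp,u,v,138))
g=t0[205:220,178:192].max(2); yy,xx=np.where(g<60); print('top pin',xx.mean()+178,yy.mean()+205,onz(tp,xx.mean()+178,yy.mean()+205,138))
for n,(u,v) in dict(r1=(196,262),vase=(313,330),cup=(240,342)).items(): print(n,onz(p,u,v,16))
# band in side view
sim,sp=snap('side'); s=sim
for a in [(0,505,100)]:
  for z in range(20,100,4): 
    q=proj(sp,[505,100,z]);print(z,q,s[int(round(q[1])),int(round(q[0]))],end=' | ')
E
```

```text
[263.1 188.7] [ 244  170   40   39 1061] [510.  104.3 134. ]
pin [247.5  59.7] [241  53  13  15 145] [471.4 226.1 136. ]
post [488.3 175.3 116. ]
top knob 223.92105263157896 199.5263157894737 [507.8 102.2 138. ]
top pin 184.06666666666666 213.8 [468.2 223.2 138. ]
r1 [439.9 -69.   16. ]
vase [ 666.9 -180.6   16. ]
cup [ 538.4 -233.8   16. ]
20 [240.6 179.9] [83 93 97] | 24 [240.5 179. ] [83 96 98] | 28 [240.5 178. ] [ 86  99 100] | 32 [240.5 177.1] [82 93 94] | 36 [240.4 176.2] [80 90 92] | 40 [240.4 175.2] [74 85 89] | 44 [240.4 174.3] [67 77 89] | 48 [240.4 173.3] [62 71 88] | 52 [240.3 172.4] [57 66 87] | 56 [240.3 171.4] [63 72 91] | 60 [240.3 170.4] [69 80 93] | 64 [240.3 169.5] [76 90 96] | 68 [240.2 168.5] [76 90 96] | 72 [240.2 167.5] [ 80  95 100] | 76 [240.2 166.6] [ 84  98 108] | 80 [240.1 165.6] [ 88 104 114] | 84 [240.1 164.6] [ 89 105 117] | 88 [240.1 163.6] [ 90 107 117] | 92 [240.1 162.6] [ 90 108 118] | 96 [240.  161.6] [ 86 104 113] |
```

```bash
python3 - <<'E'
from h import *
np.set_printoptions(precision=1,suppress=True)
sp=viewer.camera_params('side')
C=np.array([509,103.2]);cam=sp['pose'][:3,3]
d=cam[:2]-C;d/=np.linalg.norm(d);F=C+30*d
im=np.mean([snap('side')[0].astype(float) for _ in range(4)],0)
for z in range(4,112,4):
    q=proj(sp,[*F,z]);v=cv2.getRectSubPix(im.astype(np.float32),(5,1),(float(q[0]),float(q[1]))).mean((0,1))
    print(z,q,v,'r/g %.3f'%(v[2]/v[1]))
E
```

```text
4 [242.  188.8] [ 80.1  95.6 105.6] r/g 1.104
8 [242.  187.9] [ 80.5  94.2 101.4] r/g 1.076
12 [241.9 187. ] [80.9 93.7 97.6] r/g 1.041
16 [241.9 186.1] [81.9 94.2 96.8] r/g 1.028
20 [241.9 185.1] [82.9 94.9 97.6] r/g 1.028
24 [241.9 184.2] [83.5 95.8 98.1] r/g 1.023
28 [241.8 183.3] [83.1 95.5 97.9] r/g 1.025
32 [241.8 182.3] [82.9 95.  97.7] r/g 1.029
36 [241.8 181.4] [82.4 94.2 97.3] r/g 1.033
40 [241.8 180.5] [82.  93.8 96.9] r/g 1.033
44 [241.7 179.5] [82.  94.2 96.8] r/g 1.027
48 [241.7 178.6] [82.6 95.1 97. ] r/g 1.019
52 [241.7 177.6] [83.  95.1 96.5] r/g 1.014
56 [241.7 176.6] [81.5 93.1 94.7] r/g 1.017
60 [241.6 175.7] [79.2 90.1 93.2] r/g 1.034
64 [241.6 174.7] [74.2 84.5 92.2] r/g 1.092
68 [241.6 173.7] [65.6 75.4 90.8] r/g 1.204
72 [241.6 172.7] [60.3 70.2 90.5] r/g 1.289
76 [241.5 171.8] [60.7 70.6 91.3] r/g 1.293
80 [241.5 170.8] [66.6 76.1 93.7] r/g 1.232
84 [241.5 169.8] [73.9 85.1 96.1] r/g 1.130
88 [241.5 168.8] [78.8 91.3 97.6] r/g 1.069
92 [241.4 167.8] [ 81.6  95.4 102.2] r/g 1.071
96 [241.4 166.8] [ 85.4 101.1 109.9] r/g 1.088
100 [241.4 165.8] [ 88.5 104.8 115.2] r/g 1.099
104 [241.4 164.7] [ 89.4 106.8 116.8] r/g 1.094
108 [241.3 163.7] [ 89.6 107.1 116.9] r/g 1.091
```

Band centre is about 74.5 mm over the counter, so 66.5 mm over the floor. That means 4 rounds (64 mm). Next I'll grip the knob.

```bash
python3 - <<'E'
from h import *
np.set_printoptions(precision=2,suppress=True)
C=[509,103.2]
for y in (1.95,0.4):
    env.reach([*C,250],Q(y)); 
    print(env.move_l([*C,203],f_stop=8,rate=80))
    f0=env.read_state()['force']
    set_gripper(30);env.hold(.3)
    s=env.read_state();print(s['width'],s['force']-f0,s['wrist_torque'],s['tool_pos'],s['time_s'])
    if y>1: set_gripper(70);env.move_l([*C,250])
E
```

```text
False
39.249976391735295 [ 4.73  2.89 -3.11] [ 0.37 -0.72  0.  ] [510.31 103.66 203.31] 5.375
False
38.918371131543275 [ 1.13 -5.73  2.51] [-0.84 -0.19 -0.07] [509.55 102.61 203.38] 9.5167
```

```bash
python3 - <<'E'
from h import *
np.set_printoptions(precision=2,suppress=True)
C=[510.8,103.0]
for k in range(1,8):
    a=.42*k
    env.move_l([*C,203.+2.5*a],Q(.4+a),rate=8)
    s=env.read_state();print(a,s['width'],s['force'],s['wrist_torque'],s['tool_pos'],s['qpos'][5],s['time_s'])
snap('wrist','w2')
E
```

```text
0.42 39.474571057464445 [ 2.23 -5.31  0.75] [-0.83 -0.22  0.04] [511.3  102.48 204.35] 0.9284388580147103 10.0833
0.84 39.53675603362278 [ 3.18 -7.91  1.44] [-1.36 -0.47  0.06] [511.56 102.1  205.47] 0.5084734927030873 10.65
1.26 39.46566276427268 [ 3.25 -9.98  0.85] [-1.69 -0.52  0.03] [511.65 101.88 206.53] 0.08847484454205928 11.2167
1.68 38.92561052884702 [  3.89 -10.38   2.15] [-1.75 -0.59  0.1 ] [511.71 101.88 207.63] -0.33155156322673524 11.7833
2.1 39.14412244829159 [ 4.58 -6.9   0.41] [-1.44 -0.85  0.1 ] [512.11 102.21 208.74] -0.7515753853790272 12.35
2.52 39.51856094380785 [ 4.36 -4.14 -0.71] [-0.87 -1.03  0.09] [512.35 102.66 209.81] -1.1715863804246878 12.9167
2.94 39.651635875378 [ 8.24  2.32 -5.58] [ 0.5 -1.4 -0.5] [512.81 103.72 210.68] -1.5906012642605774 13.4833
```

View pics/w2.png

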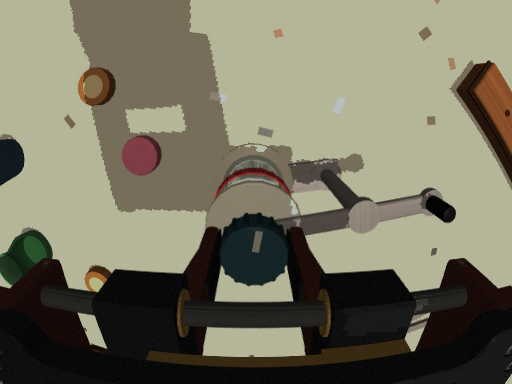

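The torque jump to 0.5 N m at 2.94 rad shows the unscrewing stop was reached. Next I'll release the knob and swing the arm by its pin.

```bash
python3 - <<'E'
from h import *
np.set_printoptions(precision=2,suppress=True)
C=np.array([512,102.]);ph=1.882;u=lambda a:np.array([np.cos(a),np.sin(a)])
post=C+75*u(ph)
set_gripper(70); env.move_l([*C,260]); 
P=post+55*u(ph)
env.reach([*P,260],Q(ph)); set_gripper(34)
print(env.move_l([*P,203],f_stop=8,rate=80)); 
snap('wrist','w3')
f0=env.read_state()['force']
set_gripper(6);env.hold(.2)
s=env.read_state();print(s['width'],s['force']-f0,s['wrist_torque'],s['tool_pos'],s['time_s'])
if 9<s['width']<15:
  for k in range(1,11):
    a=.17*k
    if env.move_l([*(post+55*u(ph+a)),203],Q(ph+a),rate=20,f_stop=25): print('stop',a);break
    s=env.read_state();print(a,s['width'],s['force'],s['tool_pos'],s['time_s'])
snap('wrist','w4');snap('top','t4')
E
```

```text
False
11.048080579529106 [-5.09 -1.35  5.27] [-0.13  0.75  0.  ] [471.48 225.61 203.12] 18.525
0.17 10.779916972134734 [-3.4   2.73  3.94] [463.6  222.33 203.15] 19.1417
0.34 11.088542010155374 [-4.33  3.06  5.6 ] [455.64 217.32 203.13] 19.7583
0.51 11.39203990683791 [-4.14  2.21  6.71] [448.63 210.99 203.14] 20.375
0.68 11.098580177035041 [-4.5   2.95  6.47] [442.81 203.53 203.1 ] 20.9917
0.8500000000000001 11.269455127597945 [-3.95  1.51  6.51] [438.39 195.17 203.11] 21.6083
1.02 10.907221086057502 [-3.39  0.24  7.22] [435.49 186.24 203.09] 22.225
1.1900000000000002 11.247197445174596 [-3.83  1.04  6.77] [434.16 176.95 203.1 ] 22.8417
1.36 11.20097203539816 [-2.55  0.08  5.55] [434.5  167.6  203.11] 23.4583
1.53 11.158688629634925 [-1.13  0.18  5.62] [436.38 158.56 203.13] 24.075
1.7000000000000002 10.927667271250124 [-0.04  1.15  5.13] [439.74 149.99 203.14] 24.6917
```

View pics/w4.png

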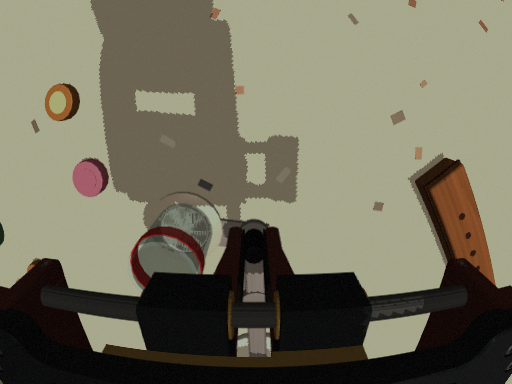

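The lid is swung to about 1.7 rad and the jar mouth is open, with its rim circle near (168,262). Next I'll look straight down on the mouth and then on the first round.

```bash
python3 - <<'E'
from h import *
np.set_printoptions(precision=1,suppress=True)
set_gripper(40); s=env.read_state()['tool_pos']; env.move_l([s[0],s[1],290],rate=200)
env.reach([512,102,310],Q(1.76));env.hold(.2)
im,p=snap('wrist','w5');print(proj(p,[512,102,94]))
env.reach([437,-74,220],Q(1.4));env.hold(.2)
im,p=snap('wrist','w6');print(proj(p,[437,-74,16]))
for c,s in blobs(im,(8,90,60),(30,255,255),60): print(c,s,onz(p,*c,16))
print(env.read_state()['time_s'])
E
```

```text
[253.6 184.2]
[252.5 188.1]
[453.2 146.8] [438 130  30  35 488] [670.5 -63.4  16. ]
[253.8 186. ] [235 167  39  40 849] [438.6 -72.   16. ]
[ 67.6 220.1] [ 64 214   8  13  86] [210.7 -75.   16. ]
[178.  316.2] [176 296   7  41 141] [ 314.4 -225.3   16. ]
[328.4 315.3] [322 296  10  41 164] [ 503.6 -256.5   16. ]
[272.4 350.1] [258 343  32  14 224] [ 424.5 -305.7   16. ]
28.875
```

View pics/w5.png

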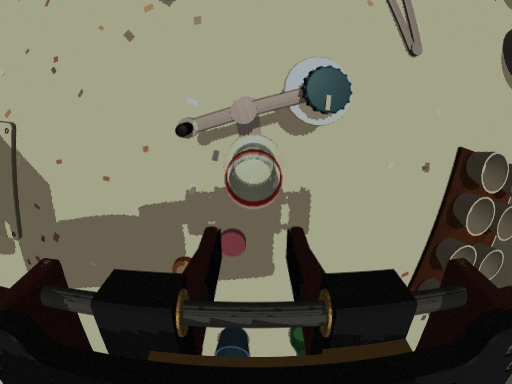

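View pics/w6.png

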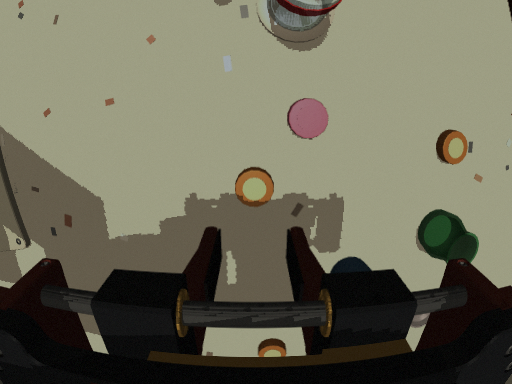

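```bash
python3 - <<'E'
import cv2
a=cv2.imread('pics/w5.png')[120:225,200:305];cv2.imwrite('pics/w5c.png',cv2.resize(a,(588,588),interpolation=cv2.INTER_CUBIC))
E
```

```text
(no output)
```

View pics/w5c.png

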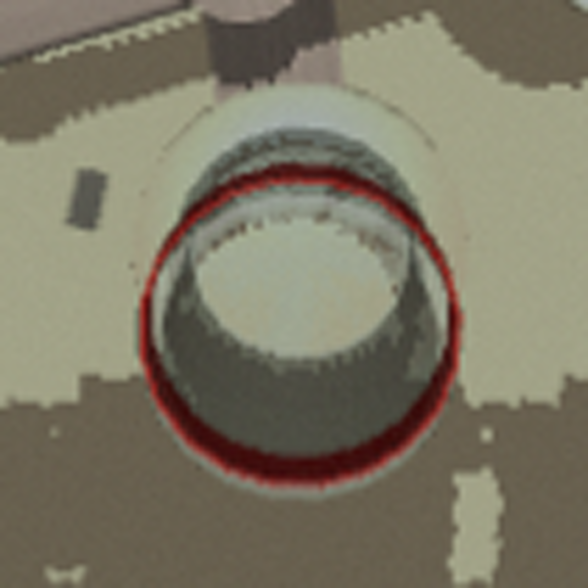

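```bash
python3 - <<'E'
from h import *
np.set_printoptions(precision=1,suppress=True)
p=dict(viewer.camera_params('wrist'));p['fish']=True
T=np.eye(4);T[:3,:3]=R.from_quat(Q(1.76)).as_matrix();T[:3,3]=[512,102,310];p['pose']=T@p['tool_from_camera']
t=np.array([np.cos(1.76),np.sin(1.76),0])
for z in (94,75): print(proj(p,np.array([512,102,z])-30*t),proj(p,np.array([512,102,z])+30*t), proj(p,np.array([512,102,z])+30*np.array([t[1],-t[0],0])))
E
```

```text
[253.7 211.1] [253.7 155.6] [282.6 184.1]
[253.7 205.1] [253.7 152.4] [280.9 179.4]
```

```bash
cat >> h.py <<'E'
J=np.array([512,102.])
def tx(y): return np.array([np.cos(y),np.sin(y)])
def look(x,y,yaw,name):
    env.reach([x,y,220],Q(yaw));env.hold(.15)
    im,p=snap('wrist',name)
    m=cv2.inRange(cv2.cvtColor(im,cv2.COLOR_BGR2HSV),(8,90,60),(30,255,255));m[270:]=0
    cs,_=cv2.findContours(m,cv2.RETR_EXTERNAL,cv2.CHAIN_APPROX_NONE)
    best=None
    for c in cs:
        if cv2.contourArea(c)<400: continue
        # near-edge wall shows below; fit circle to whole silhouette
        (a,b),r=cv2.minEnclosingCircle(c);w=onz(p,a,b,13)[:2]-2.5*tx(yaw)
        if best is None or np.hypot(*(w-[x,y]))<np.hypot(*(best-[x,y])): best=w
    return best
def pick(w,yaw,name):
    set_gripper(62)
    env.reach([*w,150],Q(yaw))
    hit=env.move_l([*w,88],rate=80,f_stop=10)
    set_gripper(32);env.hold(.2);s=env.read_state()
    print('grip',hit,s['width'],s['force'],s['tool_pos'])
    env.move_l([*w,260],rate=120);env.hold(.1);print('lifted',env.read_state()['width'])
    env.reach([*J,260],Q(1.88));env.hold(.2);s=env.read_state();print('over',s['width'],s['time_s'])
    snap('wrist',name)
    return s['width']
def drop():
    hit=env.move_l([*J,178],rate=70,f_stop=10);s=env.read_state();print('down',hit,s['width'],s['force'],s['tool_pos'])
    if hit: return
    set_gripper(54);env.hold(.4)
    env.move_l([*J,310],Q(1.76),rate=150);env.hold(.1);print(env.read_state()['time_s'])
    snap('wrist','in%d'%int(env.read_state()['time_s']))
E
python3 - <<'E'
from h import *
np.set_printoptions(precision=1,suppress=True)
w=look(437.9,-75.3,1.4,'w7');print(w)
if np.hypot(*(w-[437.9,-75.3]))<6: pick(w,1.4,'w8')
E
```

```text
[438.2 -76.3]
grip False 39.13837586043854 [-0.8  0.2  5.5] [438.4 -76.4  88.2]
lifted 39.26286160256713
over 39.02013746381765 34.5667
```

View pics/w8.png

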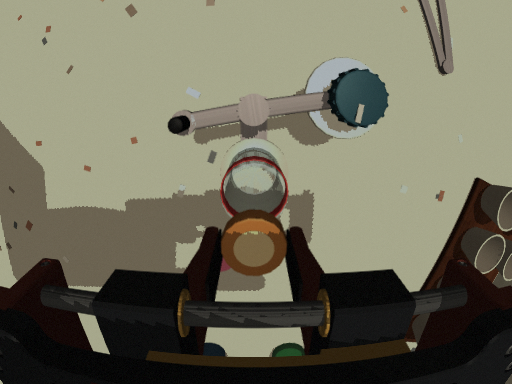

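The round is held level at (254,245), centred over the jar. I'll lower it and drop.

```bash
python3 - <<'E'
from h import *
np.set_printoptions(precision=1,suppress=True)
drop()
im,p=snap('wrist','in1');cv2.imwrite('pics/in1c.png',cv2.resize(im[110:230,190:320],None,fx=4.5,fy=4.5,interpolation=cv2.INTER_CUBIC))
E
```

```text
down False 38.68971564262897 [-0.6  0.7 -1.1] [512.3 102.1 178.4]
37.9417
```

View pics/in1c.png

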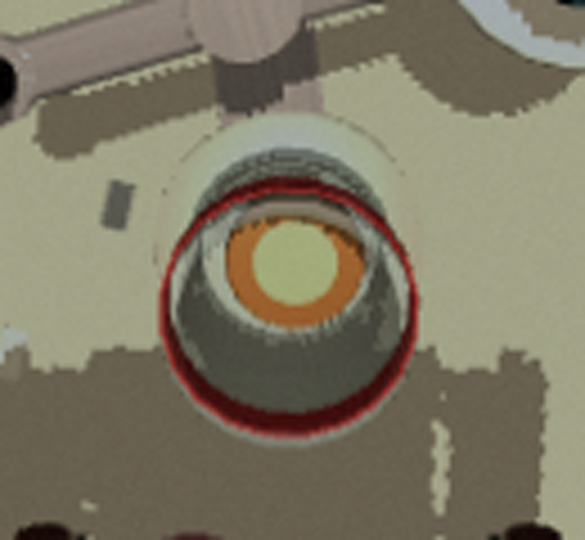

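The first round lies flat on the floor of the jar. Next is the far round.

```bash
python3 - <<'E'
from h import *
np.set_printoptions(precision=1,suppress=True)
w=look(674.5,-66.2,1.47,'w9');print(w)
if np.hypot(*(w-[674.5,-66.2]))<8: pick(w,1.47,'w10')
E
```

```text
[674.7 -65.9]
grip False 39.05994749717311 [0.1 0.7 4.9] [674.8 -65.9  88.4]
lifted 39.14962245229518
over 38.69786345469221 44.425
```

View pics/w10.png

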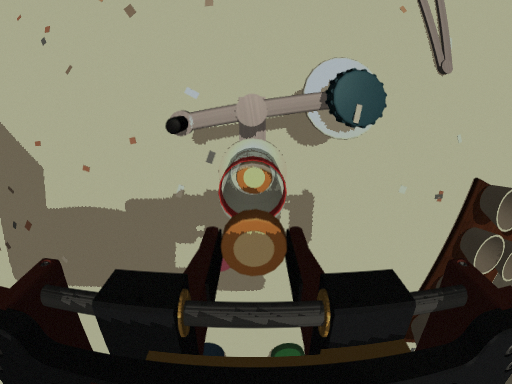

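View pics/w9.png

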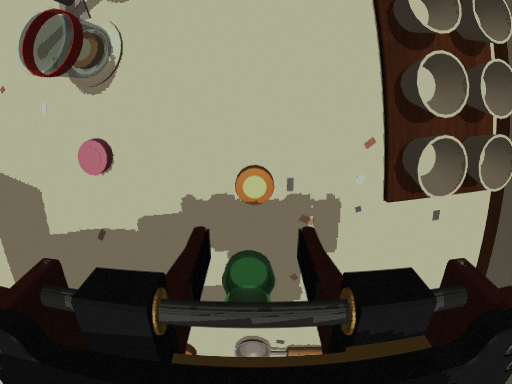

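The second round is held level at (254,243), so I'll drop it and fetch the third.

```bash
python3 - <<'E'
from h import *
np.set_printoptions(precision=1,suppress=True)
drop()
im,p=snap('wrist','in2');cv2.imwrite('pics/in2c.png',cv2.resize(im[110:230,190:320],None,fx=4.5,fy=4.5,interpolation=cv2.INTER_CUBIC))
w=look(543.9,-310.9,1.05,'w11');print(w)
E
```

```text
down False 38.94623095298797 [0.  0.6 0.4] [512.3 102.  178.4]
47.8
[ 544.  -310.7]
```

View pics/in2c.png

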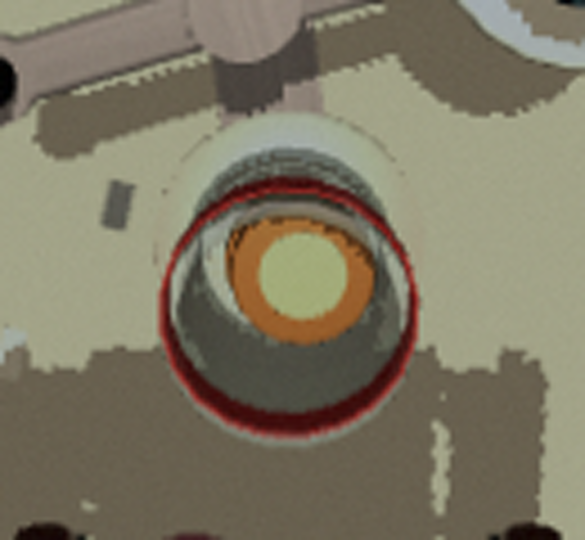

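View pics/w11.png

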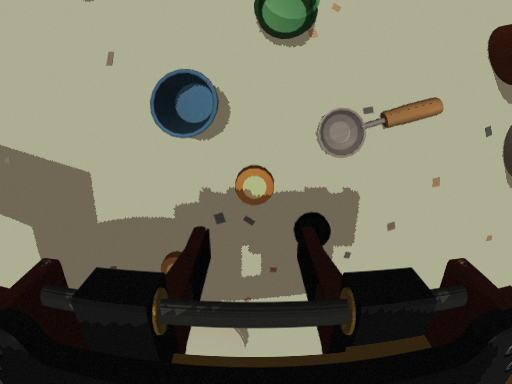

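The second round lies flat on the first. The third, at (254,186), is clear of the cup, spoon and black disc.

```bash
python3 - <<'E'
from h import *
np.set_printoptions(precision=1,suppress=True)
pick([544,-310.7],1.05,'w12')
E
```

```text
grip False 39.048137294509 [-0.5  1.6  5.2] [ 544.2 -310.8   88.4]
lifted 39.23337190745345
over 38.94715075146181 55.4667
```

View pics/w12.png

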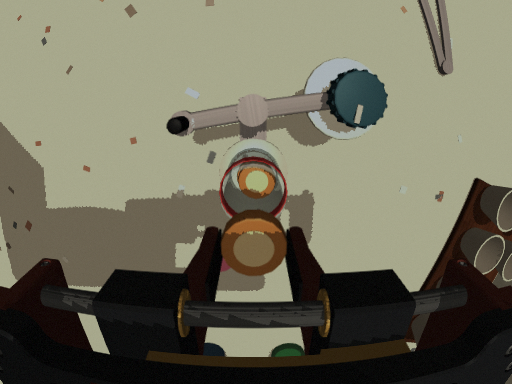

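The third round is held level at (254,243).

```bash
python3 - <<'E'
from h import *
np.set_printoptions(precision=1,suppress=True)
drop()
im,p=snap('wrist','in3');cv2.imwrite('pics/in3c.png',cv2.resize(im[110:230,190:320],None,fx=4.5,fy=4.5,interpolation=cv2.INTER_CUBIC))
w=look(421.3,-318.4,.95,'w13');print(w)
E
```

```text
down False 39.005957856001416 [ 0.1  0.  -0.3] [512.3 102.1 178.4]
58.8417
[ 414.1 -355.7]
```

View pics/in3c.png

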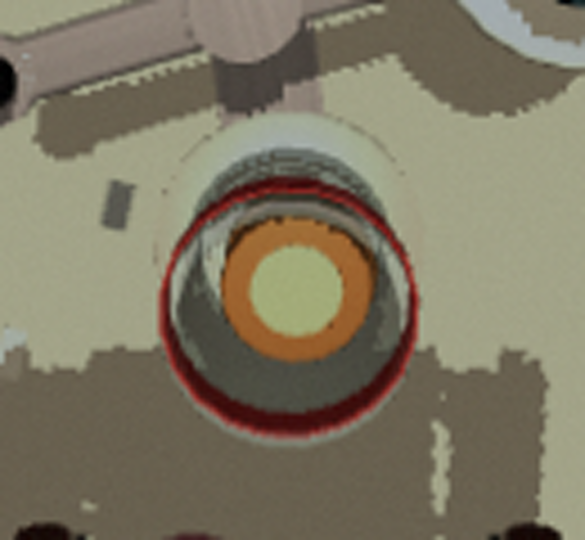

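View pics/w13.png

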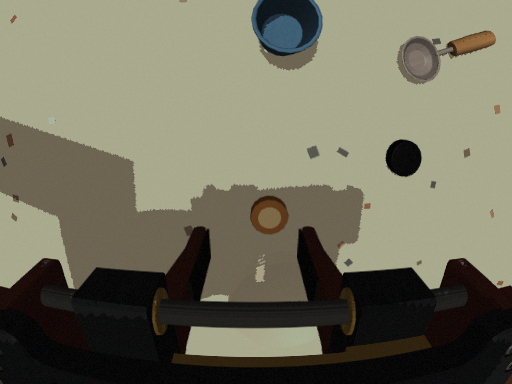

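Round three landed flat. The fourth was knocked aside, to about (414,-356), and shows at (269,215), so I'll re-look.

```bash
python3 - <<'E'
from h import *
np.set_printoptions(precision=1,suppress=True)
w=look(414.1,-355.7,.9,'w14');print(w)
print(onz(viewer.camera_params('top'),625*.64,377*.64,35))
E
```

```text
[ 414.9 -354.8]
[ 368.7 -451.7   35. ]
```

View pics/w14.png

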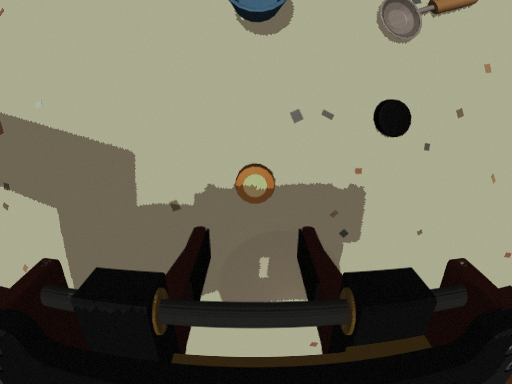

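```bash
python3 - <<'E'
from h import *
np.set_printoptions(precision=1,suppress=True)
pick([414.7,-355.0],1.13,'w15')
E
```

```text
grip False 38.79739269372846 [-0.4  1.4  6.1] [ 414.9 -355.1   88.3]
lifted 38.82019925623265
over 39.054386956085054 67.2083
```

View pics/w15.png

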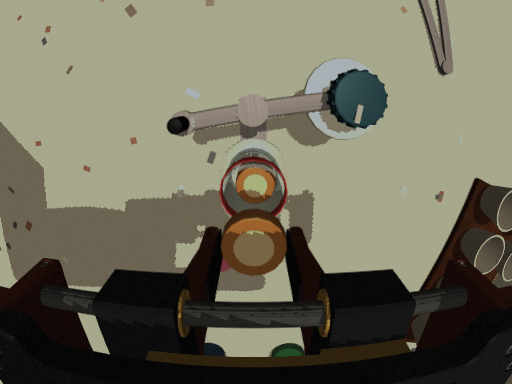

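```bash
python3 - <<'E'
from h import *
np.set_printoptions(precision=1,suppress=True)
drop()
im,p=snap('wrist','in4');cv2.imwrite('pics/in4c.png',cv2.resize(im[110:230,190:320],None,fx=4.5,fy=4.5,interpolation=cv2.INTER_CUBIC))
im,p=snap('side','s5');cv2.imwrite('pics/s5c.png',cv2.resize(im[130:220,200:290],None,fx=6,fy=6,interpolation=cv2.INTER_CUBIC))
E
```

```text
down False 38.582863922434086 [ 0.6  0.6 -0.2] [512.3 102.  178.4]
70.5833
```

View pics/in4c.png

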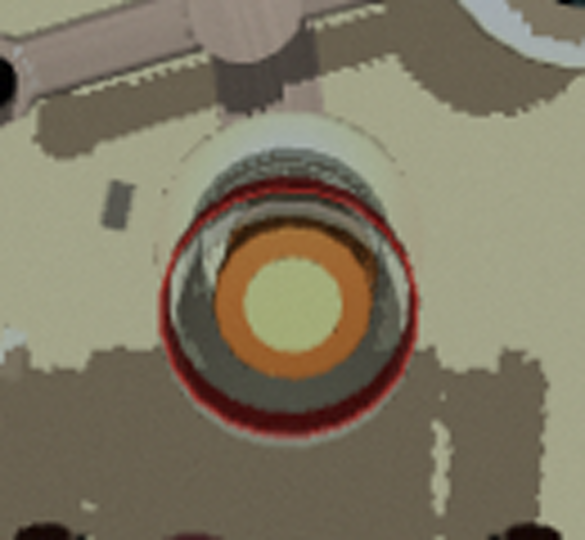

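View pics/s5c.png

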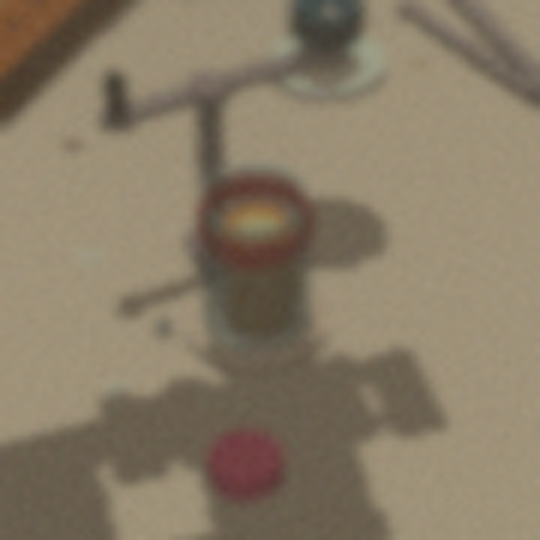

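All four rounds are stacked flat, and the side view shows the top inside the red band. Next I'll swing the lid back.

```bash
python3 - <<'E'
from h import *
np.set_printoptions(precision=2,suppress=True)
C=J;ph=1.882;u=tx
post=C+75*u(ph)
a=1.7;P=post+55*u(ph+a)
env.reach([*P,270],Q(ph+a)); set_gripper(34)
print(env.move_l([*P,203],f_stop=8,rate=80)); 
set_gripper(6);env.hold(.2)
s=env.read_state();print(s['width'],s['force'],s['tool_pos'],s['time_s'])
if 9<s['width']<15:
  for a in list(np.arange(1.53,-.01,-.17))+[-.03,-.06]:
    if env.move_l([*(post+55*u(ph+a)),203],Q(ph+a),rate=20,f_stop=20): print('stop',a)
    s=env.read_state();print(a,s['width'],s['force'],s['tool_pos'],s['time_s'])
snap('wrist','w16')
E
```

```text
False
11.100347919243653 [-0.75 -0.21  4.6 ] [439.43 149.99 203.23] 74.4417
1.53 11.273436318068233 [-1.74 -0.47  6.14] [435.96 158.81 203.18] 75.0583
1.36 11.173222499241287 [-1.98  1.06  6.31] [434.14 167.98 203.19] 75.675
1.1900000000000002 11.190480559158745 [-1.73  0.92  6.45] [433.87 177.31 203.18] 76.2917
1.0200000000000002 11.272043873718594 [-1.88  0.7   6.55] [435.22 186.57 203.18] 76.9083
0.8500000000000003 10.910430466573594 [-3.05  1.23  7.35] [438.14 195.48 203.17] 77.525
0.6800000000000004 10.971881123660285 [-3.84  1.2   6.79] [442.55 203.76 203.19] 78.1417
0.5100000000000005 11.094742150353923 [-3.32  1.97  7.07] [448.33 211.16 203.18] 78.7583
0.3400000000000005 10.811286552500052 [-3.43  1.34  7.74] [455.31 217.49 203.18] 79.375
0.1700000000000006 11.054294260370181 [-2.53  1.99  7.08] [463.32 222.52 203.21] 79.9917
6.661338147750939e-16 11.23035187230616 [-3.82  1.12  8.57] [471.41 225.91 203.17] 80.6083
-0.03 11.051569956073758 [-9.8   0.02 12.78] [471.71 226.03 203.08] 80.8583
-0.06 11.076318297387882 [-14.18  -2.12  17.97] [472.05 225.98 202.94] 81.1083
```

View pics/w16.png

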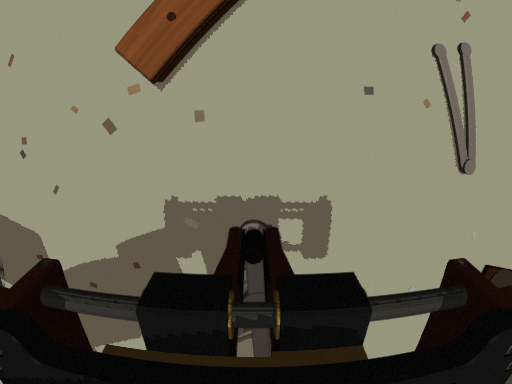

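The arm is back on its stop, with the pin at its initial position and the resisting force rising. Next I'll screw the lid home.

```bash
python3 - <<'E'
from h import *
np.set_printoptions(precision=2,suppress=True)
set_gripper(40); s=env.read_state()['tool_pos']; env.move_l([s[0],s[1],270],rate=200)
C=[512.3,101.8];y0=3.4
set_gripper(70)
env.reach([*C,270],Q(y0));print(env.move_l([*C,210],f_stop=8,rate=80))
f0=env.read_state()['force']
set_gripper(30);env.hold(.2)
s=env.read_state();print(s['width'],s['force']-f0,s['tool_pos'],s['time_s'])
for k in range(1,16):
    a=.21*k
    env.move_l([*C,210.-2.5*min(a,2.8)],Q(y0-a),rate=5)
    s=env.read_state();print(round(a,2),s['width'],s['force'],s['wrist_torque'],s['tool_pos'],s['time_s'])
    if abs(s['wrist_torque'][2])>.35: print('torque');break
E
```

```text
False
39.404954856571614 [-2.43  6.96  1.68] [512.15 102.77 210.29] 86.2333
0.21 39.210041207016985 [-1.    5.92  2.79] [ 0.99  0.15 -0.08] [512.21 102.63 209.75] 86.5917
0.42 39.39718927054085 [-1.57  5.1   2.94] [ 0.85  0.17 -0.04] [512.28 102.5  209.24] 86.95
0.63 39.327868846333345 [-1.74  5.77  3.42] [ 0.86  0.24 -0.04] [512.32 102.4  208.69] 87.3083
0.84 39.245389415646244 [-1.4   4.76  2.79] [ 0.88  0.27 -0.09] [512.37 102.28 208.17] 87.6667
1.05 38.93356661324296 [-1.1   5.27  3.  ] [ 0.86  0.3  -0.09] [512.38 102.22 207.63] 88.025
1.26 39.32331440936722 [-2.21  4.94  3.84] [ 0.82  0.25 -0.09] [512.39 102.18 207.11] 88.3833
1.47 39.16632691775965 [-1.67  5.14  3.55] [ 0.83  0.35 -0.07] [512.36 102.17 206.57] 88.7417
1.68 39.148808296891865 [-1.59  4.74  3.2 ] [ 0.82  0.4  -0.11] [512.36 102.21 206.07] 89.1
1.89 39.3493258097279 [-1.53  5.88  3.49] [ 0.95  0.38 -0.06] [512.35 102.26 205.54] 89.4583
2.1 39.47292181792215 [-2.28  5.58  2.32] [ 1.03  0.48 -0.07] [512.31 102.32 204.99] 89.8167
2.31 39.5848139332631 [-2.79  7.27  3.72] [ 1.25  0.51 -0.03] [512.27 102.46 204.49] 90.175
2.52 39.482075445189274 [-2.39  6.78  4.2 ] [ 1.46  0.59 -0.09] [512.2  102.55 203.97] 90.5333
2.73 39.04849978770255 [-2.81  7.58  3.73] [ 1.69  0.65 -0.05] [512.15 102.72 203.4 ] 90.8917
2.94 39.05890242158879 [-5.23  8.18  5.77] [1.53 0.97 0.18] [511.42 102.6  203.09] 91.25
3.15 39.038112391938 [-6.93  7.82  5.46] [1.47 1.04 0.63] [511.21 102.54 203.02] 91.6083
torque
```

Torque rose past 2.8 rad of turn, so the home stop is reached. Next I'll release, retreat and check.

```bash
python3 - <<'E'
from h import *
np.set_printoptions(precision=1,suppress=True)
set_gripper(75);env.move_l([512,102,300],rate=150)
env.reach([500,105,340],Q(1.76));env.hold(.2)
im,p=snap('wrist','w17')
m=cv2.inRange(cv2.cvtColor(im,cv2.COLOR_BGR2HSV),(85,60,30),(110,255,200));m[260:]=0
c=blobs(im,(85,60,30),(110,255,200),400);print(c, [onz(p,*x[0],134) for x in c])
env.reach([300,-450,330],Q(.5));env.hold(.3)
im,p=snap('side','s6');cv2.imwrite('pics/s6c.png',cv2.resize(im[100:350,120:420],None,fx=2.3,fy=2.3,interpolation=cv2.INTER_CUBIC))
cv2.imwrite('pics/t6.png',cv2.resize(snap('top')[0],(800,600)))
print(env.read_state()['time_s'])
E
```

```text
[(array([264.6, 189.3]), array([ 245,  169,   41,   40, 1100], dtype=int32)), (array([239.1, 344.2]), array([223, 329,  33,  28, 668], dtype=int32))] [array([511.4, 104.5, 134. ]), array([ 522. , -114.9,  134. ])]
97.2417
```

View pics/w17.png

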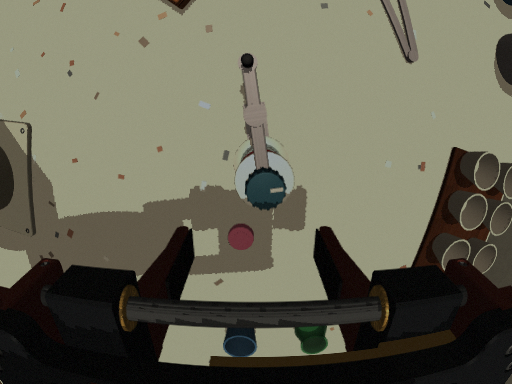

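View pics/s6c.png

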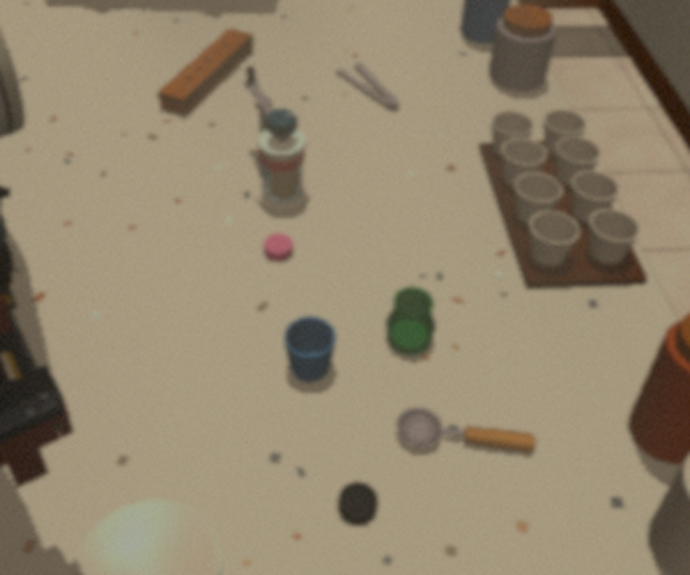

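View pics/t6.png

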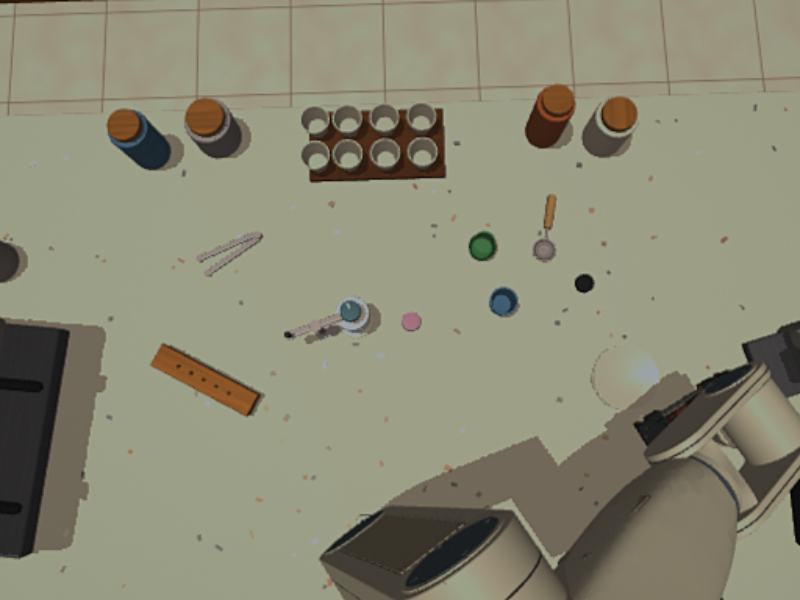

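```bash
python3 - <<'E'
import cv2,numpy as np
a=[cv2.resize(cv2.imread(f'pics/{n}.png')[40:220,200:320],None,fx=3.2,fy=3.2,interpolation=cv2.INTER_CUBIC) for n in('w1','w17')]
cv2.imwrite('pics/cmp.png',np.hstack(a))
for n in('w1','w17'):
    im=cv2.imread(f'pics/{n}.png').astype(int);k=im[165:212,242:290]
    yy,xx=np.where((k.min(2)>95)&(np.hypot(*(np.mgrid[165:212,242:290]-np.array([189,264])[:,None,None]))<17));print(n,xx.mean()+242,yy.mean()+165,len(xx),np.polyfit(xx,yy,1)[0])
    g=im[40:80,235:262].max(2);yy,xx=np.where(g<50);print('pin',xx.mean()+235,yy.mean()+40)
E
```

```text
w1 274.5777777777778 188.62222222222223 45 -0.18630344943914942
pin 247.53103448275863 59.71034482758621
w17 275.2564102564103 189.92307692307693 39 -0.1043773283661526
pin 246.8169014084507 60.52112676056338
```

View pics/cmp.png

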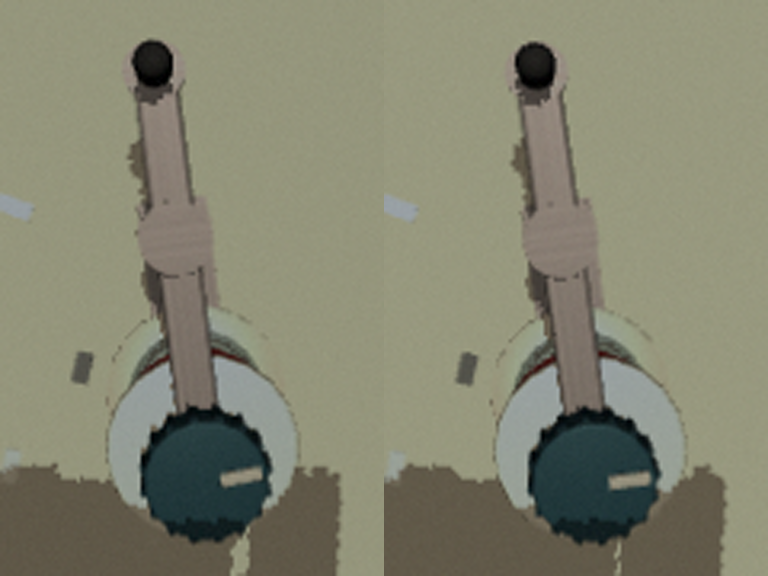

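The lid mark and arm match the initial home picture: arm offset is about 0.02 rad, lid mark within 0.08 rad. The bystanders haven't moved, so I'm handing in.

```bash
python3 - <<'E'
from h import *
workorder.sign_off();print(env.read_state()['time_s'])
E
```

```text
the job is handed in; nothing more can be done
the job is handed in; nothing more can be done
```

The lid was unscrewed to its stop and swung aside to about 1.7 rad. I dropped all four rounds present flat into the jar, swung the lid back to its stop and screwed it home. I handed the job in shortly after 97 s on the robot's clock; sign-off gives no verdict.

- **Fill level:** I measured the band's middle at about 66.5 mm over the jar floor, so the 64 mm stack should be within the band. The side picture taken before closing agreed. No spare rounds were left over.
- **Knocked round:** The fourth round had been knocked about 37 mm aside before I reached it. I found it again and picked it up from there.
- **Lid:** The arm is within about 0.02 rad of its starting position. The knob mark is within about 0.08 rad of the initial home picture, and the torque rise confirmed the home stop.
- **Bystanders:** They look unmoved in the top picture, and the gripper is clear of everything.
- **Disagreement:** The cameras placed the jar 2–4 mm away from where the gripper felt it. I used the felt position.

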